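# Hold a coated stem centred in the curing stand

## Robot

A 6-joint arm with a two-finger parallel gripper is mounted at the origin on a cart in front of the work surface, level with it; the furniture and walls round the work are solid. World frame = base frame: x ahead of the robot, y to its left, z up, the work surface at z = 0. Lengths are in m, angles in rad, forces in N, time in s.
With the tool pointing down it reaches from about 0.375 to 0.9 m from the base axis. Payload 3.1 kg.
Tool frame: the origin (TCP) lies midway between the tips of the shut fingers; the grasp point (between the pads) lies 19 mm behind it (pinch_z is the distance from the TCP to the grasp point, in m); z points along the fingers, y is the line along which they close (so a half turn about z gives the same grasp; the last joint's range is limited). The gripper opens to 85 mm and grips with 20 to 120 N. Pads are 22 mm wide; open, the fingers measure 114 mm over their backs; the gripper's body (76 mm by 85 mm) begins 54 mm behind the grasp point. The pads swing forward as they close: fully open they stand 13 mm farther back than shut.
Start: joints at [-1.516, 0.527, 1.433, -0, 1.181, -0.178], TCP at [0.144, -0.608, 0.231] pointing down, gripper open.
Joint ranges: [-3.08, 3.08], [-0.75, 2.2], [0.22, 2.44], [-1.43, 4.57], [0, 2.65], [-2.85, 2.85]. Speed limits (rad/s): [2.79, 2.79, 3.14, 3.14, 3.14, 3.14].

## Interface

Orientations are given as a unit quaternion [x, y, z, w].
In Python, from station import sense, snapshot, camera_params, sign_off, pinch_z gives the robot as it stands. The module is installed in compiled form; this text tells all that it offers.
- The arm moves only by the shell command python3 -m handwheel 'ROWS' [FORCE]. ROWS is JSON, a list that holds one entry, the list of rows, each a list of 7 numbers: the turn, a rotation vector about the tool's x, y, z in degrees, then the shift along the tool's x, y, z in m, then the opening, from 0 (shut) to 1 (fully open). A call has 1 to 20 rows; each row shifts and turns the commanded pose from where the row before left it, along the tool's axes as they then stand; what a row does not reach is not made up. A row lasts 1/8 s, in which the tool goes at most 62.5 mm and 10.7 degrees, less where a joint would pass 70% of its speed; a pose out of reach is approached as far as the arm can. A call with a gripper value outside its range is refused whole. The fingers move at their own pace and stop on an object; FORCE is the grip in N (left out, the last holds). Time passes only in rows, so rows that do not move let the fingers close. It gives the time, the measured TCP pose, the force, the opening and the grip force at its end, in the units of the state.
- sense(): the state, without advancing time (a new reading comes with each control period).
- snapshot(name): name is "scene" or "top" or "wrist"; returns the picture (384x512x3 uint8, red, green, blue); there is no depth.
- camera_params(name): a dict with "fx", "fy", "cx", "cy" (pixels), "world_to_cam" (4x4, takes a point from world to camera coordinates); the wrist camera has in their place "mount" (4x4, takes a point from camera to tool coordinates, whose origin is the TCP and whose axes are the flange's). Camera axes: x right, y down, z forward; pixel columns grow to the right and rows downward; lengths in m; the calibration is good to about 2 mm. A picture is of the moment at which its call begins: read the wrist's pose just before it. camera_params takes no time and is no camera call.
- sign_off(): hands the job in; it is judged then, once.
The state is a dict: "t": time; "q": joint angles; "qd": joint speeds; "tau": joint torques, N m; "tcp_pos": TCP position; "tool_rot": TCP orientation; "force": force on the tool from outside, world axes, zero at the start; "ft_torque": the same for the moment, N m; "finger_gap": opening from 0.0 (shut) to 1.0 (fully open); "gripper_force": force on a finger pad.
Only numpy, scipy, OpenCV 4.12 (cv2) and the standard library are available. Lean on these libraries where they do the work, as an engineer would, in place of code of your own. Each camera call takes 0.05 s, during which the arm holds its last target. There are 200 camera calls.

## Task

Slide the blue jaw of the drying holder fully open by its red tab, lift the resin-coated stem out by its wooden handle, and lower it through the hole in the curing stand's guide plate until the black line on the stem is level with the top of the plate. The coating is still wet: the stem must never touch the stand. Finish while still holding the stem there, upright, still and centred in the hole, and leave the jar, pot and bead tube behind the work undisturbed.

Things in the scene. Friction and masses are not known exactly. Their poses are not given: they have to be found in the camera images.
- holder: Drying holder, fixed: grey base 170 x 80 mm, an aluminium plate 160 x 64 mm whose top is 100 mm above the table, with a 24 mm hole in which the stem hangs. Origin at table height under the centre of the hole; +z up; the plate runs from 32 mm on the +x side to 128 mm on the -x side of the hole. The jaw slides open toward the holder's own -x, roughly toward the robot.
- jaw (a joint): Opening of the holder's blue sliding jaw in m: 0 shut, 0.052 fully open against its stop. Shut, its forked lip (top 112.5 mm above the table, 50 mm wide across y) hooks over the stem's brass collar and keeps the stem from being lifted; the stem is free from 0.03 on. It slides stiffly (about 1.5 N of friction) and stays where it is left.
- jaw_tab (a point): Centre of the part of the jaw's red tab to grip: the tab is 16 mm long in the holder's x, 20 mm wide in its y, and rises from 112 to 146 mm above the table; this point is 132 mm above the table, 62 mm from the stem's axis toward the holder's -x with the jaw shut. Axes as the holder's.
- stem_handle (a point): Centre of the stem's upright wooden handle: square, 18 x 18 mm, 60 mm tall, faces along its own x and y, standing up from a brass collar 34 mm across and 5 mm thick. +z is along the stem, upward. This point is 30 mm above the top of the collar and 32 mm below the very top. In the holder the handle's faces are within 0.15 rad of the holder's x and y, and this point is 135 mm above the table. The stem weighs about 70 g.
- stem_line (a point): Middle of the 2 mm black line round the steel rod of the stem, on its axis, 55 mm below stem_handle and 20 mm below the underside of the collar. The rod is 8 mm thick; between rod and collar sits a 22 mm wide brass shank 12 mm long whose lower end is 8 mm above the line.
- stem_tip (a point): Lowest point of the stem, on its axis, 60 mm below the line and 115 mm below stem_handle. The last 30 mm are the amber resin coating, 10 mm thick.
- stand: White curing stand, fixed: base 130 x 96 mm, 12 mm thick, and a lamp column (40 x 70 mm) on its own +x side that carries a guide plate 70 x 70 mm, 14 mm thick. Plate and column tops are level, 130 mm above the table. Origin at table height under the hole's centre; +z up.
- bore (a point): Centre of the mouth of the guide hole, in the top face of the stand's guide plate, 130 mm above the table. The hole is upright, 22 mm wide, goes through the plate, and is ringed in black; below the plate there is 104 mm of free space.
- cream_jar: Bystander: white screw-lid jar, 49 mm across, 50 mm tall; origin at the centre of its underside.
- bead_tube: Bystander: upright capped tube of cream-coloured beads, 16 mm across, 74 mm tall; origin at the centre of its underside.
- frosted_pot: Bystander: frosted pot with a white lid, 50 mm across, 38 mm tall; origin at the centre of its underside.

How it is judged:
On the way, in this order (a step that is already met when the one before it is completed fails the run):
1. the jaw is slid open with the stem still hanging in the holder (value of joint jaw above 0.045 m and horizontal distance between stem_line and holder below 0.004 m and height (world z) of stem_handle below 0.14 m), for 0.2 s.
2. the stem is lifted clear of the holder in the fingers (height (world z) of stem_tip above 0.105 m and contact force between the fingers and stem above 0.5 N), for 0.2 s.
3. the coated tip is let down through the guide hole (height (world z) of stem_tip below 0.11 m and horizontal distance between stem_tip and bore below 0.008 m), for 0.1 s.
At the end, for the whole second after the job is handed in: The fingers hold the stem (more than 0.5 N) upright within 0.08 rad and still (under 10 mm/s); its black line is within 5 mm of the height of the guide plate's top; line and tip are both within 4 mm of the hole's axis; the stem does not touch the stand; the jaw is still open (over 45 of its 52 mm) (horizontal distance between each of stem_line, stem_tip and bore below 0.004 m and z of stem_line in the frame of bore between -0.005 and 0.005 m and contact force between stem and stand below 0.1 N and contact force between the fingers and stem above 0.5 N and angle between stem_handle's own z axis and vertical below 0.08 rad and linear speed of stem below 0.01 m/s and value of joint jaw above 0.045 m); the arm keeps its last pose, push and grip.
It fails at once if the stem touches the curing stand (contact force between stem and stand above 0.3 N).
It fails at once if the cream jar is shoved or knocked over (distance of cream_jar from where it was at the start of the episode above 0.02 m or angle between cream_jar's own z axis and vertical above 0.4 rad).
It fails at once if the bead tube is shoved or knocked over (distance of bead_tube from where it was at the start of the episode above 0.02 m or angle between bead_tube's own z axis and vertical above 0.4 rad).
It fails at once if the frosted pot is shoved or knocked over (distance of frosted_pot from where it was at the start of the episode above 0.02 m or angle between frosted_pot's own z axis and vertical above 0.4 rad).
It also fails if it takes over 58 s, if anything falls off the work surface, if the arm or the gripper's body presses on something with over 40 N, if the wrist force passes 120 N, or if a joint passes its speed limit or range.

## Working session

There is one attempt and no reset: what is moved stays moved. The work goes in short steps, Python scripts to look and compute and a shell command to move; the robot and the scene stay as the last step left them, time stands still between calls to the robot, and variables do not carry over. Pictures are saved under pics/ and viewed, at most 10 in all, crops included, and the job is handed in when it is done.

```bash
mkdir -p pics; python3 - <<'E'
from station import *
import cv2,numpy as np
s=sense();print(s['tcp_pos'],s['tool_rot'],s['t'],pinch_z)
for n in ("scene","top"):
    cv2.imwrite(f"pics/{n}0.png",snapshot(n)[:,:,::-1])
    c=camera_params(n);print(n,c['fx'],c['cx'],c['cy'],np.round(np.linalg.inv(c['world_to_cam']),3).tolist())
print(np.round(camera_params("wrist")['mount'],3).tolist(),camera_params("wrist")['fx'])
E
```

```text
[ 0.1441534  -0.60739463  0.23032815] [ 9.93234655e-01  1.16119290e-01  7.47311741e-05 -1.10653332e-03] 0.0 0.0187
scene 420.21072214103674 250.11713724041795 196.88858549714175 [[-0.697, -0.45, 0.558, -0.006], [-0.717, 0.419, -0.557, 0.615], [0.017, -0.789, -0.615, 0.815], [0.0, 0.0, 0.0, 1.0]]
top 489.59275532464085 252.81763637284217 191.1439879740859 [[-0.01, -0.994, 0.105, 0.467], [-1.0, 0.01, -0.001, -0.028], [-0.0, -0.105, -0.995, 1.609], [0.0, 0.0, 0.0, 1.0]]
[[-0.0, -0.966, -0.26, 0.065], [1.0, -0.0, -0.0, -0.001], [0.0, -0.26, 0.966, -0.143], [0.0, 0.0, 0.0, 1.0]] 267.7341779684026
```

View pics/scene0.png

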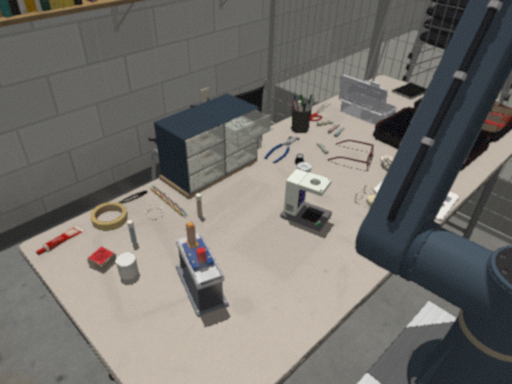

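View pics/top0.png

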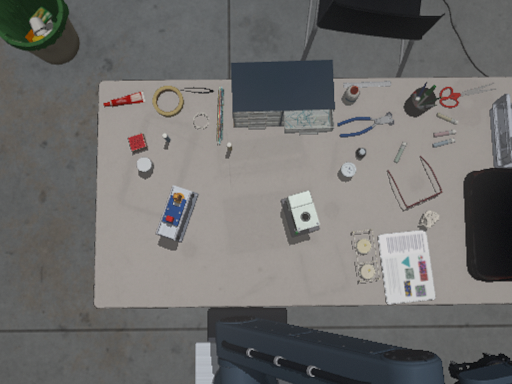

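The scene view shows the holder at about (200,270), with the handle at (191,235) and the tab at (201,254), and the stand at (305,200). In the top view the holder is at (176,212), with the tab at (170,218), and the stand's hole is at (305,216). Next I'll make rough measurements from the top view.

```bash
cat > h.py <<'E'
from station import *
import cv2,numpy as np
from scipy.spatial.transform import Rotation as R
def cam(n):
    c=camera_params(n)
    if n=="wrist":
        s=sense();T=np.eye(4);T[:3,:3]=R.from_quat(s['tool_rot']).as_matrix();T[:3,3]=s['tcp_pos'];C=T@np.array(c['mount'])
    else: C=np.linalg.inv(c['world_to_cam'])
    return c,C
def ray(cC,uv,z):
    c,C=cC
    d=C[:3,:3]@np.array([(uv[0]-c['cx'])/c['fx'],(uv[1]-c['cy'])/c['fy'],1]);o=C[:3,3]
    return o+d*(z-o[2])/d[2]
def blobs(m,amin=8):
    n,l,st,ce=cv2.connectedComponentsWithStats(m.astype(np.uint8))
    return [(st[i],ce[i],l==i) for i in range(1,n) if st[i,4]>=amin]
E
python3 - <<'E'
from h import *
C=cam("top");im=snapshot("top").astype(int);r,g,b=im[...,0],im[...,1],im[...,2]
def show(nm,m,z,box):
    k=np.zeros(m.shape,bool);k[box[1]:box[3],box[0]:box[2]]=1
    for st,ce,l in blobs(m&k): print(nm,st,ce.round(1),ray(C,ce,z).round(4), cv2.minAreaRect(np.argwhere(l)[:,::-1].astype(np.float32)))
B=(150,175,205,250)
show("red",(r>120)&(g<60)&(b<60),.146,B)
show("blue",(b>100)&(r<70),.1125,B)
show("wood",(r>140)&(g>80)&(b<80)&(g<r-25),.167,B)
show("alu",(r>150)&(b>150),.1,B)
S=(280,185,330,245)
show("white",(r>180)&(g>180),.13,S)
show("hole",(r<90)&(g<90),.13,(294,205,317,228))
im2=im.astype(np.uint8)[170:250,150:330,::-1]
cv2.imwrite("pics/crop1.png",cv2.resize(im2,None,fx=4.4,fy=4.4,interpolation=cv2.INTER_CUBIC))
E
```

```text
red [166 216   7   6  28] [168.9 218.2] [0.5421 0.2222 0.146 ] ((168.89999389648438, 218.30001831054688), (5.692099571228027, 4.427187919616699), 18.43494987487793)
blue [165 195  21  31 252] [174.4 209.9] [0.5693 0.2112 0.1125] ((173.95001220703125, 210.14999389648438), (15.811386108398438, 26.879358291625977), 18.434947967529297)
blue [163 217   3   5  11] [163.8 219.1] [0.5414 0.2435 0.1125] ((164.0, 219.0), (4.0, 2.0), 90.0)
wood [174 193  10   7  32] [177.9 195.2] [0.609  0.1926 0.167 ] ((178.51885986328125, 195.43394470214844), (9.47787857055664, 5.49442195892334), 15.945395469665527)
alu [150 175   4   7  10] [151.  177.8] [0.6708 0.2867 0.1   ] ((150.9000244140625, 177.70001220703125), (1.3416407108306885, 6.708203315734863), 26.56505012512207)
alu [155 177   5   4   8] [157.2 178.1] [0.6696 0.2673 0.1   ] ((157.38462829589844, 177.92306518554688), (4.992301940917969, 1.6641007661819458), 33.690067291259766)
alu [167 184  26  24 182] [180.5 191.9] [0.6258 0.1948 0.1   ] ((179.1999969482422, 195.40000915527344), (20.87103271484375, 18.341209411621094), 18.434946060180664)
alu 
[... 1476 characters left out ...]
] [0.4833 0.2648 0.1   ] ((157.5, 238.5), (7.0, 3.0), 90.0)
alu [156 245  11   5  18] [159.8 247.6] [0.455  0.2572 0.1   ] ((161.0, 247.0), (10.0, 4.0), 0.0)
white [289 191  23  17 256] [300.  198.9] [ 0.5975 -0.1723  0.13  ] ((300.0302429199219, 198.90289306640625), (11.79455280303955, 21.557506561279297), 73.61045837402344)
white [292 203  28  27 405] [305.3 216.3] [ 0.5446 -0.1872  0.13  ] ((305.3679504394531, 216.5377197265625), (22.389768600463867, 22.66448974609375), 74.05460357666016)
hole [302 214   8   7  39] [305.  216.7] [ 0.5432 -0.1861  0.13  ] ((305.5, 217.0), (6.0, 7.0), 90.0)
hole [294 222   2   6   9] [294.3 225. ] [ 0.5187 -0.1535  0.13  ] ((294.5, 224.5), (5.0, 1.0), 90.0)
```

View pics/crop1.png

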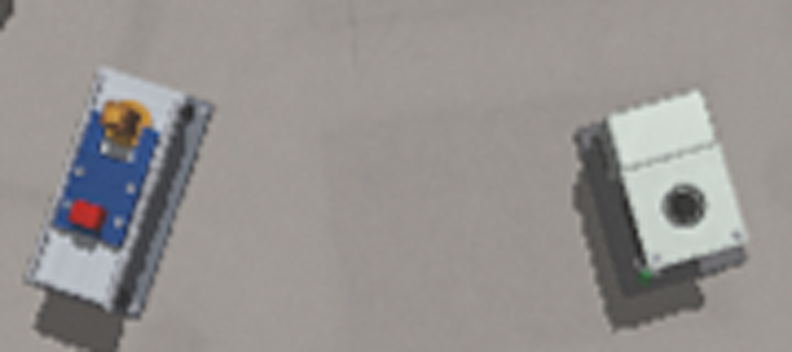

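The crop shows the holder pointing along a yaw of about -19°, with the tab near (0.542, 0.222) and the handle near (0.60, 0.20). The stand's bore is near (0.543, -0.187), with its column toward a yaw of about +17°. I'll move above the bore and take a wrist look.

```bash
python3 -m handwheel '[[[0,0,0,0.0441,-0.0288,-0.0064,1],[0,0,0,0.0441,-0.0288,-0.0064,1],[0,0,0,0.0441,-0.0288,-0.0064,1],[0,0,0,0.0441,-0.0288,-0.0064,1],[0,0,0,0.0441,-0.0288,-0.0064,1],[0,0,0,0.0441,-0.0288,-0.0064,1],[0,0,0,0.0441,-0.0288,-0.0064,1],[0,0,0,0.0441,-0.0288,-0.0064,1],[0,0,0,0.0441,-0.0288,-0.0064,1],[0,0,0,0.0441,-0.0288,-0.0064,1],[0,0,0,0.0441,-0.0288,-0.0064,1],[0,0,0,0,0,0,1],[0,0,0,0,0,0,1],[0,0,0,0,0,0,1]]]'
python3 - <<'E'
from h import *
print(sense()['q'],sense()['tcp_pos'])
C=cam("wrist");im=snapshot("wrist");cv2.imwrite("pics/w1.png",im[:,:,::-1])
g=cv2.cvtColor(im,cv2.COLOR_RGB2GRAY)
for st,ce,l in blobs(g<70,60):
    if st[4]<3000: print(st,ce.round(1),ray(C,ce,.13).round(4))
E
```

```text
t: 1.9
tcp_pos: [0.5422, -0.1888, 0.3013]
tool_rot: [0.993, 0.115, -0.001, -0.0]
force: [-0.2, -1.4, -0.1]
finger_gap: 0.995
gripper_force: 0.0
[-5.29470237e-01  3.84954095e-01  1.47527345e+00 -3.54302828e-04
  1.28250659e+00  8.10252350e-01] [ 0.54218938 -0.18879909  0.30131968]
[  0  26  36  80 848] [10.4 53.4] [0.6083 0.0963 0.13  ]
[408  35  20  25 304] [416.8  47.6] [ 0.7131 -0.3249  0.13  ]
[459 106   8  82 129] [464.2 149.8] [ 0.6242 -0.4202  0.13  ]
[248 165  15  11 128] [254.7 170. ] [ 0.5446 -0.1872  0.13  ]
```

View pics/w1.png

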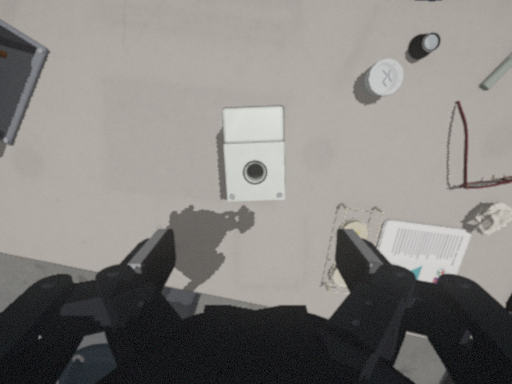

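The wrist view shows the stand upright, with the ring centred at about (255,172). Next I'll fit the ring, then go above the tab and turn to the holder's yaw.

```bash
python3 - <<'E'
from h import *
C=cam("wrist");im=cv2.imread("pics/w1.png");g=cv2.cvtColor(im,cv2.COLOR_BGR2GRAY)
for th in (100,130,160):
  for st,ce,l in blobs(g<th,60):
    if l[165:180,240:270].any() and st[2]<60:
        p=np.argwhere(l)[:,::-1].astype(np.float32);e=cv2.fitEllipse(cv2.convexHull(p));print(th,st,e,ray(C,e[0],.13).round(4))
E
python3 -m handwheel '[[[0,0,0,0.0118,-0.05,0,0.6],[0,0,0,0.0118,-0.05,0,0.6],[0,0,0,0.0118,-0.05,0,0.6],[0,0,0,0.0118,-0.05,0,0.6],[0,0,0,0.0118,-0.05,0,0.6],[0,0,0,0.0118,-0.05,0,0.6],[0,0,0,0.0118,-0.05,0,0.6],[0,0,0,0.0118,-0.05,0,0.6],[0,0,0,0,0,0,0.6]]]'
python3 -m handwheel '[[[0,0,-10.57,0,0,0,0.6],[0,0,-10.57,0,0,0,0.6],[0,0,-10.57,0,0,0,0.6],[0,0,-10.57,0,0,0,0.6],[0,0,-10.57,0,0,0,0.6],[0,0,-10.57,0,0,0,0.6],[0,0,-10.57,0,0,0,0.6],[0,0,-10.57,0,0,0,0.6],[0,0,-10.57,0,0,0,0.6],[0,0,-10.57,0,0,0,0.6],[0,0,-10.57,0,0,0,0.6],[0,0,-10.57,0,0,0,0.6],[0,0,-10.57,0,0,0,0.6],[0,0,-10.57,0,0,0,0.6],[0,0,0,0,0,0,0.6],[0,0,0,0,0,0,0.6]]]'
python3 - <<'E'
from h import *
s=sense();print(s['q'],R.from_quat(s['tool_rot']).as_matrix().round(3).tolist())
C=cam("wrist");im=snapshot("wrist");cv2.imwrite("pics/w2.png",im[:,:,::-1])
r,g,b=[im[...,i].astype(int) for i in range(3)]
for nm,m,z in (("red",(r>110)&(g<60)&(b<60),.146),("blue",(b>80)&(r<70)&(b>g+30),.1125)):
  for st,ce,l in blobs(m,80):
    print(nm,st,ce.round(1),ray(C,ce,z).round(4),cv2.minAreaRect(np.argwhere(l)[:,::-1].astype(np.float32)))
E
```

```text
100 [247 164  16  14 179] ((254.71656799316406, 170.59571838378906), (13.770570755004883, 15.720969200134277), 96.06028747558594) [ 0.544  -0.1876  0.13  ]
130 [245 161  22  18 263] ((255.48731994628906, 169.66429138183594), (17.628582000732422, 22.272979736328125), 110.40190124511719) [ 0.5453 -0.1882  0.13  ]
160 [243 160  24  25 414] ((254.5918731689453, 172.01243591308594), (23.895904541015625, 24.068607330322266), 71.04116821289062) [ 0.5423 -0.1879  0.13  ]
t: 3.08
tcp_pos: [0.5424, 0.2251, 0.3016]
tool_rot: [0.993, 0.118, 0.0, -0.0]
force: [-0.0, -0.7, -0.3]
finger_gap: 0.603
gripper_force: 0.0
t: 5.08
tcp_pos: [0.5429, 0.2218, 0.3017]
tool_rot: [0.164, 0.986, -0.0, -0.0]
force: [0.2, 0.6, 1.3]
finger_gap: 0.598
gripper_force: 0.0
[ 1.97630128e-01  4.02505105e-01  1.44511597e+00 -2.99404799e-04
  1.29421187e+00 -1.04280315e+00] [[-0.946, 0.324, -0.0], [0.324, 0.946, -0.0], [0.0, -0.0, -1.0]]
```

View pics/w2.png

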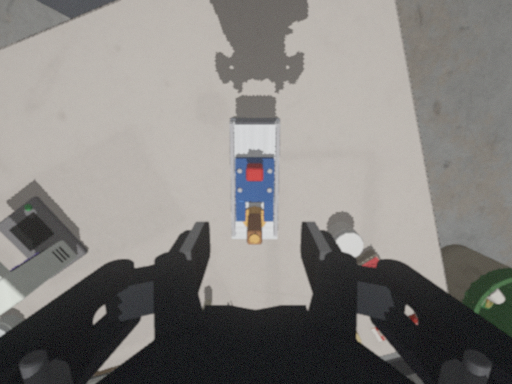

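The holder stands square in the image, with its long axis along the columns. The tab is at (255,172), the handle runs from (254,213) to (254,240), and the tube and jar are off to the sides. My colour masks were too strict, so I'll loosen them.

```bash
python3 - <<'E'
from h import *
C=cam("wrist");im=cv2.imread("pics/w2.png")[:,:,::-1]
print(im[172,255],im[190,255],im[240,254],im[225,254])
hsv=cv2.cvtColor(np.ascontiguousarray(im),cv2.COLOR_RGB2HSV);h,s,v=[hsv[...,i].astype(int) for i in range(3)]
k=np.zeros(h.shape,bool);k[110:255,225:285]=1
for nm,m,z in (("red",((h<6)|(h>172))&(s>150)&(v>70),.146),("redtop",((h<6)|(h>172))&(s>150)&(v>170),.146),("blue",(h>105)&(h<130)&(s>120),.1125),("wood",(h>8)&(h<25)&(s>120),.167),("woodtop",(h>8)&(h<25)&(s>120)&(v>170),.167)):
  for st,ce,l in blobs(m&k,15):
    print(nm,st,ce.round(1),ray(C,ce,z).round(4),cv2.minAreaRect(np.argwhere(l)[:,::-1].astype(np.float32)))
E
```

```text
[199  82  79] [ 76 104 156] [213 177 119] [95 77 65]
red [247 168  15  13 159] [254.2 174. ] [0.5397 0.2223 0.146 ] ((254.0, 174.0), (12.0, 14.0), 90.0)
redtop [247 169  15  12 155] [254.2 174.1] [0.5399 0.2223 0.146 ] ((254.0, 174.5), (11.0, 14.0), 90.0)
blue [ 236  158   38   62 1171] [254.2 189.7] [0.5661 0.2132 0.1125] ((254.46096801757812, 188.94488525390625), (36.52720260620117, 60.97773361206055), 1.5481576919555664)
```

```bash
python3 -m handwheel '[[[0,0,0,0.003,0,0.045,0.6],[0,0,0,0,0,0.045,0.6],[0,0,0,0,0,0.045,0.6],[0,0,0,0,0,0.030,0.6],[0,0,0,0,0,0.019,0.6],[0,0,0,0,0,0,0.6],[0,0,0,0,0,0,0.1],[0,0,0,0,0,0,0.1],[0,0,0,0,0,0,0.1],[0,0,0,0,0,0,0.1],[0,0,0,0,0,0,0.1],[0,0,0,0,0,0,0.1]]]' 25
```

```text
t: 6.62
tcp_pos: [0.5397, 0.2221, 0.1191]
tool_rot: [0.162, 0.987, -0.002, 0.0]
force: [-1.2, -5.6, 2.8]
finger_gap: 0.229
gripper_force: 26.7
```

```bash
python3 -m handwheel '[[[0,0,0,0.006,0,0,0.1],[0,0,0,0.008,0,0,0.1],[0,0,0,0.009,0,0,0.1],[0,0,0,0.009,0,0,0.1],[0,0,0,0.008,0,0,0.1],[0,0,0,0.006,0,0,0.1],[0,0,0,0.004,0,0,0.1],[0,0,0,0.002,0,0,0.1],[0,0,0,0.001,0,0,0.1],[0,0,0,0,0,0,0.1],[0,0,0,0,0,0,0.1]]]'
```

```text
t: 8.0
tcp_pos: [0.4979, 0.2368, 0.1192]
tool_rot: [0.161, 0.987, -0.002, 0.008]
force: [14.7, -16.7, -8.4]
finger_gap: 0.226
gripper_force: 25.3
```

```bash
python3 - <<'E'
from h import *
s=sense();print(s['tcp_pos'],s['force'],s['ft_torque'],R.from_quat(s['tool_rot']).as_matrix().round(3).tolist())
im=snapshot("wrist")[:,:,::-1];sc=snapshot("scene")[210:320,150:260,::-1]
a=cv2.resize(im,(533,400));b=cv2.resize(sc,(400,400),interpolation=cv2.INTER_CUBIC)
cv2.imwrite("pics/s3.png",cv2.resize(np.hstack([a,b]),(800,343)))
cv2.imwrite("pics/w3.png",im)
E
```

```text
[0.49790586 0.23677506 0.11921967] [ 14.678432   -16.69981764  -8.37035731] [-2.5774316  -1.97140647 -0.07284713] [[-0.948, 0.318, 0.016], [0.318, 0.948, -0.006], [-0.017, -0.0, -1.0]]
```

View pics/s3.png

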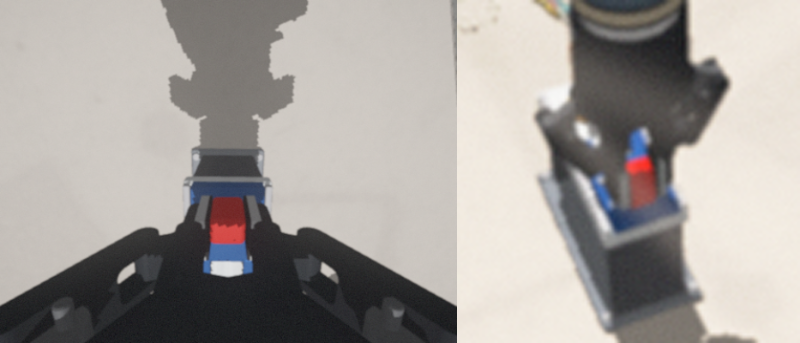

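```bash
python3 -m handwheel '[[[0,0,0,0,-0.002,0,0.1],[0,0,0,0,-0.002,0,0.1],[0,0,0,0,0,0,0.1],[0,0,0,0,0,0,0.1]]]' 50
python3 -m handwheel '[[[0,0,0,0.002,0,0,0.1],[0,0,0,0.002,0,0,0.1],[0,0,0,0,0,0,0.1],[0,0,0,0,0,0,0.1]]]'
```

```text
t: 8.6
tcp_pos: [0.4979, 0.2366, 0.1193]
tool_rot: [0.162, 0.987, 0.002, 0.01]
force: [16.2, -4.7, -11.5]
finger_gap: 0.221
gripper_force: 51.7
t: 9.1
tcp_pos: [0.4979, 0.2367, 0.1194]
tool_rot: [0.162, 0.987, 0.002, 0.013]
force: [22.3, -9.5, -17.1]
finger_gap: 0.223
gripper_force: 50.9
```

```bash
python3 -m handwheel '[[[0,0,0,-0.003,0,0,0.1],[0,0,0,-0.003,0,0,0.1],[0,0,0,0,0,0,0.1],[0,0,0,0,0,0,0.1]]]'
python3 -m handwheel '[[[0,0,0,0,0,0,0.6],[0,0,0,0,0,0,0.6],[0,0,0,0,0,0,0.6],[0,0,0,0,0,0,0.6],[0,0,0,0,0,0,0.6],[0,0,0,0,0,-0.03,0.6],[0,0,0,0,0,-0.05,0.6],[0,0,0,0,0,-0.06,0.6],[0,0,0,-0.03,0,-0.04,0.6],[0,0,0,-0.03,0,0,0.6],[0,0,0,0,0,0,0.6],[0,0,0,0,0,0,0.6]]]'
python3 - <<'E'
from h import *
s=sense();print(R.from_quat(s['tool_rot']).as_matrix().round(3).tolist())
C=cam("wrist");im=snapshot("wrist");cv2.imwrite("pics/w4.png",im[:,:,::-1])
hsv=cv2.cvtColor(im,cv2.COLOR_RGB2HSV);h,s,v=[hsv[...,i].astype(int) for i in range(3)]
for nm,m,z in (("red",((h<6)|(h>172))&(s>110)&(v>70),.146),("blue",(h>105)&(h<130)&(s>100),.1125),("wood",(h>5)&(h<28)&(s>70),.167)):
  m[:,:215]=0;m[:,295:]=0;m[260:]=0
  for st,ce,l in blobs(m,40):
    print(nm,st,ce.round(1),ray(C,ce,z).round(4),cv2.minAreaRect(np.argwhere(l)[:,::-1].astype(np.float32)))
cv2.imwrite("pics/w4c.png",cv2.resize(im[100:300,190:320,::-1],None,fx=3,fy=3,interpolation=cv2.INTER_CUBIC))
E
```

```text
t: 9.6
tcp_pos: [0.4979, 0.2365, 0.1193]
tool_rot: [0.162, 0.987, 0.002, 0.008]
force: [12.2, -2.0, -8.6]
finger_gap: 0.227
gripper_force: 52.0
t: 11.1
tcp_pos: [0.5457, 0.2173, 0.2968]
tool_rot: [0.162, 0.987, -0.0, -0.002]
force: [-0.1, 0.6, -0.2]
finger_gap: 0.602
gripper_force: 0.0
[[-0.947, 0.32, -0.003], [0.32, 0.947, -0.0], [0.003, -0.001, -1.0]]
red [249 124  18  15 251] [257.7 131.1] [0.4977 0.2366 0.146 ] ((257.5, 131.0), (14.0, 17.0), 90.0)
blue [ 238  118   40   69 1703] [257.3 151.4] [0.5224 0.228  0.1125] ((257.5, 152.0), (68.0, 39.0), 90.0)
wood [245 205  24  38 637] [256.6 222.6] [0.5891 0.2044 0.167 ] ((256.5, 223.5), (37.0, 23.0), 90.0)
```

View pics/w4c.png

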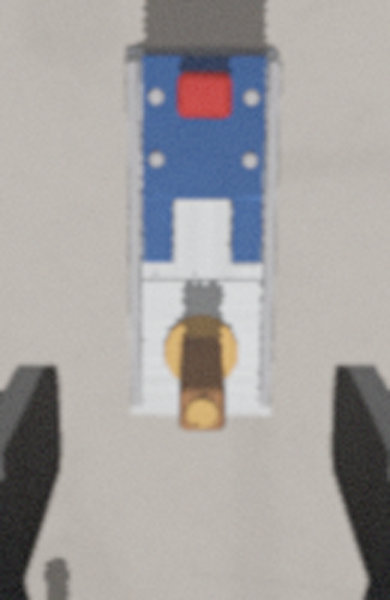

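The jaw is drawn back to the plate end and both fork tips are clear of the collar. The handle top is at about (257.3,237), the collar at (257,217) and the tab at (257.7,131).

```bash
python3 - <<'E'
from h import *
C=cam("wrist");p=sense()['tcp_pos']
t=ray(C,(257.7,131.1),.146)
for n,uv,z in (("top",(257.3,237.3),.167),("collar",(257,217.3),.105)):
    q=ray(C,uv,z);d=q-t;print(n,q.round(4),"dist tab",np.hypot(d[0],d[1]).round(4),np.degrees(np.arctan2(d[1],d[0])).round(1))
# plate outline at z=.1: crop pixels -> full
for uv in ((130,410),(272,410),(125,50),(280,50)): print(ray(C,(190+uv[0]/3,100+uv[1]/3),.1).round(4))
E
```

```text
top [0.6058 0.1997 0.167 ] dist tab 0.1143 -18.8
collar [0.6062 0.1997 0.105 ] dist tab 0.1146 -18.8
[0.6246 0.1591 0.1   ]
[0.6455 0.221  0.1   ]
[0.4734 0.2116 0.1   ]
[0.4936 0.2716 0.1   ]
```

Stem axis is at (0.606, 0.200). The tab is 114 mm away, so the jaw is fully open, and the plate end agrees with this. Now I'll grasp the handle.

```bash
python3 -m handwheel '[[[0,0,0,-0.031,0.0013,0,0.6],[0,0,0,-0.0317,0.0013,0,0.6],[0,0,0,0,0,0.04,0.6],[0,0,0,0,0,0.05,0.6],[0,0,0,0,0,0.045,0.6],[0,0,0,0,0,0.025,0.6],[0,0,0,0,0,0.018,0.6],[0,0,0,0,0,0,0.6],[0,0,0,0,0,0,0.1],[0,0,0,0,0,0,0.1],[0,0,0,0,0,0,0.1],[0,0,0,0,0,0,0.1],[0,0,0,0,0,0,0.1],[0,0,0,0,0,0,0.1]]]' 40
```

```text
t: 12.9
tcp_pos: [0.6082, 0.1997, 0.1212]
tool_rot: [0.162, 0.987, 0.0, 0.001]
force: [-1.4, -1.4, 6.6]
finger_gap: 0.205
gripper_force: 42.6
```

```bash
python3 -m handwheel '[[[0,0,0,0,0,-0.008,0.1],[0,0,0,0,0,-0.012,0.1],[0,0,0,0,0,-0.015,0.1],[0,0,0,0,0,-0.02,0.1],[0,0,0,0,0,-0.025,0.1],[0,0,0,0,0,-0.025,0.1],[0,0,0,0,0,-0.025,0.1],[0,0,0,0,0,-0.02,0.1],[0,0,0,0,0,-0.02,0.1],[0,0,0,0,0,0,0.1],[0,0,0,0,0,0,0.1],[0,0,0,0,0,0,0.1]]]'
python3 - <<'E'
from h import *
s=sense();print(s['tcp_pos'],R.from_quat(s['tool_rot']).as_matrix().round(3).tolist())
p=np.array(s['tcp_pos']);d=np.array([.5423,-.1879])-p[:2];M=R.from_quat(s['tool_rot']).as_matrix();print("tool shift to bore",M[:,:2].T[:,:2]@d)
E
```

```text
t: 14.4
tcp_pos: [0.6066, 0.1996, 0.2885]
tool_rot: [0.162, 0.987, -0.0, -0.001]
force: [0.4, -0.2, -0.4]
finger_gap: 0.2
gripper_force: 41.7
[0.60662631 0.19962007 0.28854171] [[-0.947, 0.32, -0.002], [0.32, 0.947, -0.0], [0.002, -0.001, -1.0]]
tool shift to bore [-0.06320408 -0.38770459]
```

```bash
python3 -m handwheel '[[[0,0,0,-0.004,-0.02,0,0.1],[0,0,0,-0.0063,-0.0388,0,0.1],[0,0,0,-0.0063,-0.0388,0,0.1],[0,0,0,-0.0063,-0.0388,0,0.1],[0,0,0,-0.0063,-0.0388,0,0.1],[0,0,0,-0.0063,-0.0388,0,0.1],[0,0,0,-0.0063,-0.0388,0,0.1],[0,0,0,-0.0063,-0.0388,0,0.1],[0,0,0,-0.0063,-0.0388,0,0.1],[0,0,0,-0.0063,-0.0388,0,0.1],[0,0,0,-0.0023,-0.0188,0,0.1],[0,0,0,0,0,0,0.1],[0,0,0,0,0,0,0.1],[0,0,0,0,0,0,0.1],[0,0,0,0,0,0,0.1]]]'
python3 - <<'E'
from h import *
s=sense();print(R.from_quat(s['tool_rot']).as_matrix().round(4).tolist())
w=snapshot("wrist")[:,:,::-1];cv2.imwrite("pics/w5.png",w)
sc=snapshot("scene")[:,:,::-1];cv2.imwrite("pics/s5.png",sc)
C=cam("scene");c=C[0];
P=np.array(c['world_to_cam'])@np.array([.5423,-.1879,.13,1]);u,v=P[0]/P[2]*c['fx']+c['cx'],P[1]/P[2]*c['fy']+c['cy'];print("bore in scene",u,v)
u0,v0=int(u)-40,int(v)-60;print(u0,v0)
b=cv2.resize(sc[v0:v0+100,u0:u0+80],(400,500),interpolation=cv2.INTER_CUBIC)
a=cv2.resize(w[120:280,190:318],(400,500),interpolation=cv2.INTER_CUBIC)
cv2.imwrite("pics/c5.png",np.hstack([a,b]))
E
```

```text
t: 16.27
tcp_pos: [0.543, -0.187, 0.2898]
tool_rot: [0.161, 0.987, 0.0, 0.0]
force: [0.4, -0.7, -1.4]
finger_gap: 0.208
gripper_force: 41.7
[[-0.9478, 0.3188, 0.0001], [0.3188, 0.9478, 0.0001], [-0.0, 0.0001, -1.0]]
bore in scene 315.1370047837377 181.5136380799758
275 121
```

View pics/c5.png

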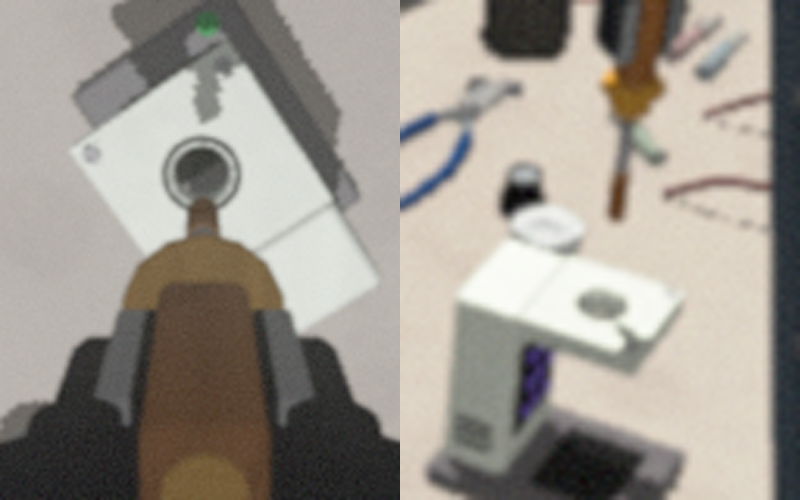

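In the wrist crop the ring centre is at full pixel (254.6,175.7), and the tip's end centre is at about (254.6,187). In the scene crop the ring is at (315.4,181.8), against a prediction of (315.1,181.5), and the tip is at about (318.3,164.5). Next I'll compare these with the expected projections.

```bash
python3 - <<'E'
from h import *
def proj(n,X):
    c,C=cam(n);P=np.linalg.inv(C)@np.r_[X,1];return np.array([P[0]/P[2]*c['fx']+c['cx'],P[1]/P[2]*c['fy']+c['cy']])
w=cam("wrist");p=np.array(sense()['tcp_pos'])
print("bore wrist",ray(w,(254.6,175.7),.13).round(4))
tz=p[2]+.0187-.005-.115
for n in("wrist","scene"):
    print(n,"tip exp",tz,proj(n,[p[0],p[1],tz]).round(1),"rod top",proj(n,[p[0],p[1],tz+.068]).round(1))
print("tip wrist",ray(w,(254.6,187.2),tz).round(4), p.round(4))
# scene rod axis by rows: darkness/brown against beige
im=cv2.imread("pics/s5.png").astype(int)
for v in range(146,166,2):
    row=im[v,300:335].sum(1); bg=np.median(row); m=np.where(row<bg-90)[0]+300; print(v,m.tolist())
E
```

```text
bore wrist [ 0.5428 -0.1876  0.13  ]
wrist tip exp 0.18846112921326574 [254.9 189.1] rod top [255.  214.8]
scene tip exp 0.18846112921326574 [317.2 164. ] rod top [320.2 142.2]
tip wrist [ 0.5411 -0.187   0.1885] [ 0.5429 -0.1873  0.2898]
146 [318, 319, 320, 321, 322, 323]
148 [318, 319, 320, 321, 322, 323]
150 [318, 319, 320, 321, 322, 323, 324, 325]
152 [318, 319, 320, 321, 323, 324, 325, 326, 327, 328]
154 [300, 301, 302, 318, 319, 320, 325, 326]
156 [300, 301, 302, 303, 317, 318, 319, 320]
158 [300, 301, 302, 303, 317, 318, 319, 320, 329, 330, 331, 332, 333, 334]
160 [300, 301, 302, 303, 304, 317, 318, 319, 320, 328, 329, 330]
162 [300, 301, 316, 317, 318, 319, 320]
164 [316, 317, 318, 319]
```

Stem and bore agree to about 1 mm, and the stem is upright. I'll lower it most of the way and check again.

```bash
python3 -m handwheel '[[[0,0,0,0.0003,-0.0003,0.008,0.1],[0,0,0,0,0,0.01,0.1],[0,0,0,0,0,0.01,0.1],[0,0,0,0,0,0.01,0.1],[0,0,0,0,0,0.01,0.1],[0,0,0,0,0,0.01,0.1],[0,0,0,0,0,0.01,0.1],[0,0,0,0,0,0.01,0.1],[0,0,0,0,0,0.01,0.1],[0,0,0,0,0,0.008,0.1],[0,0,0,0,0,0.004,0.1],[0,0,0,0,0,0,0.1],[0,0,0,0,0,0,0.1],[0,0,0,0,0,0,0.1]]]'
python3 - <<'E'
from h import *
print(R.from_quat(sense()['tool_rot']).as_matrix().round(4)[:,2])
w=snapshot("wrist")[:,:,::-1];cv2.imwrite("pics/w6.png",w)
sc=snapshot("scene")[:,:,::-1];cv2.imwrite("pics/s6.png",sc)
b=cv2.resize(sc[140:200,291:339],(400,500),interpolation=cv2.INTER_CUBIC)
a=cv2.resize(w[150:278,203:305],(400,500),interpolation=cv2.INTER_CUBIC)
cv2.imwrite("pics/c6.png",np.hstack([a,b]))
E
```

```text
t: 18.12
tcp_pos: [0.5426, -0.1883, 0.1901]
tool_rot: [0.162, 0.987, -0.0, 0.0]
force: [-0.1, 0.3, -0.6]
finger_gap: 0.201
gripper_force: 41.7
[ 7.e-04 -4.e-04 -1.e+00]
```

View pics/c6.png

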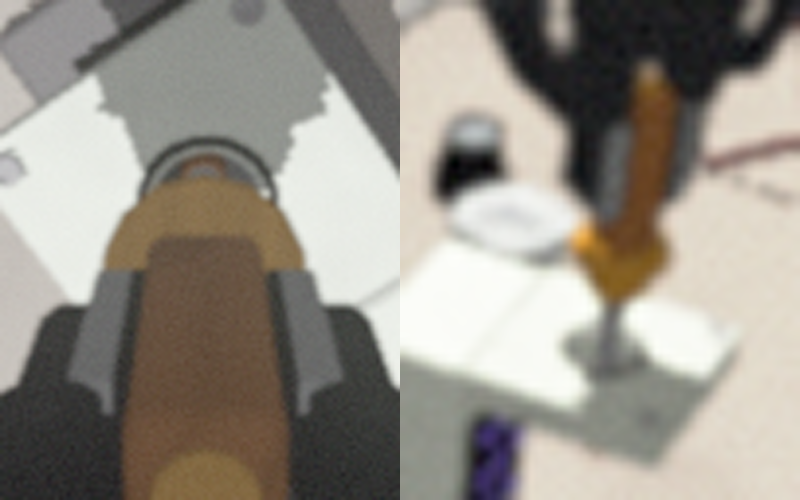

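The rod enters the hole centred. The shank's lower end is at about (316.4,176) in the scene view, so I'll check that height before the last 19 mm.

```bash
python3 - <<'E'
from h import *
c,C=cam("scene");p=np.array(sense()['tcp_pos']);k=8.333
for nm,z in (("shank bottom",.0138-.047),("collar top",.0138-.03),("top",.0138+.032)):
    P=np.linalg.inv(C)@[p[0],p[1],p[2]+z,1];u,v=P[0]/P[2]*c['fx']+c['cx'],P[1]/P[2]*c['fy']+c['cy'];print(nm,u.round(1),v.round(1),"crop",400+(u-291)*k,(v-140)*k)
E
python3 -m handwheel '[[[0,0,0,0,0,0.005,0.1],[0,0,0,0,0,0.005,0.1],[0,0,0,0,0,0.004,0.1],[0,0,0,0,0,0.003,0.1],[0,0,0,0,0,0.0015,0.1],[0,0,0,0,0,0,0.1],[0,0,0,0,0,0,0.1],[0,0,0,0,0,0,0.1],[0,0,0,0,0,0,0.1]]]'
python3 - <<'E'
from h import *
sc=snapshot("scene")[:,:,::-1];w=snapshot("wrist")[:,:,::-1]
b=cv2.resize(sc[140:200,291:339],(400,500),interpolation=cv2.INTER_CUBIC)
a=cv2.resize(w[150:278,203:305],(400,500),interpolation=cv2.INTER_CUBIC)
cv2.imwrite("pics/c7.png",np.hstack([a,b]))
E
```

```text
shank bottom 316.3 173.5 crop 610.4580387402572 279.4753672971621
collar top 317.0 168.4 crop 616.3333825066577 236.8074006687163
top 319.6 148.9 crop 638.698916498176 74.38424792746375
t: 19.35
tcp_pos: [0.5424, -0.1882, 0.1713]
tool_rot: [0.162, 0.987, -0.0, 0.0]
force: [0.1, -0.4, -0.5]
finger_gap: 0.203
gripper_force: 41.7
```

View pics/c7.png

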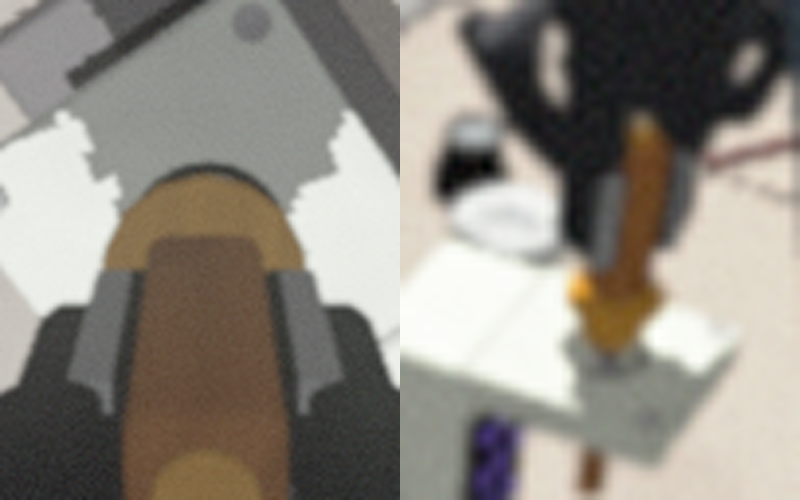

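The shank's lower edge sits just above the ring and the collar is centred over it. The heights match the projection, and the force readings show no contact. I'm handing in.

```bash
python3 -c "
from station import *
print(sign_off())"
```

```text
the job is handed in; nothing more can be done
None
```

I handed the job in at about 19 s of the 58 s limit, and `sign_off` gave no verdict. The jaw is fully open, and the stem is held upright and centred in the guide hole with its black line about level with the plate top. I saw no sign of contact with the stand, and the arm stayed well away from the jar, pot and bead tube.

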